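# Reset a depth stop: back off the jam nut, wind the screw onto the gauge, lock it again

### The arm

A 6-joint arm with a two-finger parallel gripper is mounted at the origin on a cart in front of the work surface, level with it; the furniture and walls round the work are solid. World frame = base frame: x ahead of the robot, y to its left, z up, the work surface at z = 0. Lengths are in m, angles in rad, forces in N, time in s.
With the tool pointing down it reaches from about 0.275 to 0.75 m from the base axis. Payload 10.2 kg.
Tool frame: the origin (TCP) lies midway between the tips of the shut fingers; the grasp point (between the pads) lies 19 mm behind it; z points along the fingers, y is the line along which they close (so a half turn about z gives the same grasp; the last joint's range is limited). The gripper opens to 85 mm and grips with 20 to 120 N. Pads are 22 mm wide; open, the fingers measure 114 mm over their backs; the gripper's body (76 mm by 85 mm) begins 54 mm behind the grasp point. The pads swing forward as they close: fully open they stand 13 mm farther back than shut.
Start: joints at [1.064, 0.313, 1.498, -0, 1.331, -0.223], TCP at [0.147, 0.504, 0.231] pointing down, gripper open.
Joint ranges: [-2.94, 2.94], [-0.97, 2.17], [0.19, 2.56], [-1.23, 4.37], [0.02, 3.11], [-2.88, 2.88]. Speed limits (rad/s): [2.39, 2.39, 3.01, 3.14, 3.14, 3.14].

### API

Orientations are given as a rotation vector (axis times angle).
In Python, from plant import telemetry, imaging, job gives the robot as it stands. The module is installed in compiled form; this text tells all that it offers.
- The arm moves only by the shell command python3 -m creep 'ROWS' [FORCE]. ROWS is JSON, a list that holds one entry, the list of rows, each a list of 7 numbers: the shift along the tool's x, y, z in units of 60 mm (1.0 is 60 mm), then the turn, a rotation vector about the tool's x, y, z in units of 6 degrees (1.0 is 6 degrees), then the opening, from 0 (shut) to 1 (fully open). In form: [[[dx, dy, dz, wx, wy, wz, fingers], ...]]. A call has 1 to 12 rows; each row shifts and turns the commanded pose from where the row before left it, along the tool's axes as they then stand; what a row does not reach is not made up. A row lasts 1/8 s, in which the tool goes at most 62.5 mm and 10.7 degrees, less where a joint would pass 70% of its speed; a pose out of reach is approached as far as the arm can. A call is refused whole if a number of a shift passes 1 or a number of a turn 1, either way. A call with a gripper value outside its range is refused whole. The fingers move at their own pace and stop on an object; FORCE is the grip in N (left out, the last holds). Time passes only in rows, so rows that do not move let the fingers close. It gives the time, the measured TCP pose, the force, the opening and the grip force at its end, in the units of the state.
- telemetry.observe(): the state, without advancing time (a new reading comes with each control period).
- imaging.get_image(name): name is "scene" or "side" or "wrist"; returns the picture (384x512x3 uint8, blue, green, red); there is no depth.
- imaging.camera_info(name): a dict with "fx", "fy", "cx", "cy" (pixels), "dist_coeffs" ([k1, k2, p1, p2, k3] as OpenCV has them; the pictures are not rectified), "T" (4x4, takes a point from camera to world coordinates); the wrist camera has in their place "mount" (4x4, takes a point from camera to tool coordinates, whose origin is the TCP and whose axes are the flange's). Camera axes: x right, y up, looking along -z (the intrinsics and any distortion apply to the point x, -y, -z); pixel columns grow to the right and rows downward; lengths in m; the calibration is good to about 2 mm. A picture is of the moment at which its call begins: read the wrist's pose just before it. camera_info takes no time and is no camera call.
- job.hand_in(): hands the job in; it is judged then, once.
The state is a dict: "t": time; "joints": joint angles; "qd": joint speeds; "joint_torque": joint torques, N m; "tcp_pos": TCP position; "ee_rot": TCP orientation; "wrist_force": force on the tool from outside, world axes, zero at the start; "torque": the same for the moment, N m; "gripper_width": finger opening in m; "finger_force": force on a finger pad.
Only numpy, scipy, OpenCV 4.12 (cv2) and the standard library are available. Lean on these libraries where they do the work, as an engineer would, in place of code of your own. Each camera call takes 0.05 s, during which the arm holds its last target. There are 200 camera calls.

### The job

Reset the depth stop on the blue bridge fixture: loosen its jam nut by the red-knobbed lever (anticlockwise), wind the screw down (clockwise) by the black-knobbed crank until its foot bears firmly on the brass gauge below, about 10 N at the crank's knob, let go, then lock the jam nut again (clockwise), about 12 N at the lever's knob. Go by feel and force neither screw nor nut to twice that. Leave the jar, the reel and the hex key where they are.

Things in the scene. Friction and masses are not known exactly. Their poses are not given: they have to be found in the camera images.
- pivot (a point): Point on the common upright axis of nut and screw, 66 mm above the bench, on top of the washer. The fixture is fixed to the bench: blue base plate 110 x 140 x 12 mm, two blue posts, aluminium cross bar (along the point's y) 42 mm wide, its top 64 mm above the bench. Lever and crank turn above all that. Both threads are right-handed: clockwise from above tightens the nut and lowers the screw.
- nut_knob (a point): Middle of the red upright round knob (15 mm diameter, reaching 13.5 mm above and below this point; it spins freely on its pin) at the end of the jam nut's flat lever, 115 mm from the pivot axis and about 90 mm above the bench. The lever, 12 mm wide and 7 mm thick, lies under the knob. Move the knob round the pivot axis to turn the nut.
- crank_knob (a point): Middle of the black upright round knob (15 mm diameter, reaching 13 mm above and below this point; it spins freely on its pin) at the end of the screw's crank, 50 mm from the pivot axis and 127.5 mm above the bench, a level above the nut's lever. The crank arm, 11 mm wide and 7 mm thick, lies under the knob. Move the knob round the pivot axis to turn the screw.
- screw_foot (a point): Centre of the underside of the screw's flat foot, 22 mm diameter, below the cross bar, on the axis.
- screw: Screw with crank and spindle; origin on the axis 103 mm above the bench, x along the crank to its knob, z up; the crank turns at a fixed height. Locked while the nut is tight. Else it turns with 2 N at its knob, lowering its foot 4 mm/rad, and meets the gauge 0.7 to 3 rad clockwise from the start; then the push rises some 10 N/rad; 7 to 14 N is firm. Let go, it eases back slightly, then stays.
- nut: Hexagonal jam nut, 37 mm, with its lever; origin on the axis at its underside, x along the lever to its knob, z up. Found half tight. Turned anticlockwise it breaks free within a few N and is clear after 0.35 rad; end stop at 1.5 rad. On tightening it turns with about 1 N until it bears; then the push at the knob rises some 10 N/rad: 9 to 16 N is tight. Rises at most 5 mm. Stays where left.
- washer: Steel washer under the nut, 38 mm diameter, fixed on the cross bar.
- gauge: Gauge jack on the base plate right under the foot: dark collar 38 mm diameter, 10 mm tall, and a brass cap of 24 mm diameter standing in it. Origin at the collar's underside, 12 mm above the bench. The cap's top is 13 to 19 mm above this origin, at a height set differently each time; it does not yield.
- screw_jar: Bystander: small glass jar with a red lid, 47 mm diameter, 58 mm tall, loose; origin at its underside.
- solder_reel: Bystander: reel with black flanges, 52 mm diameter, 42 mm tall, loose; origin at its underside.
- hex_key: Bystander: grey hex key lying flat, 78 x 31 x 5 mm, loose; origin at its underside.

How it is judged:
On the way, in this order (a step that is already met when the one before it is completed fails the run):
1. the jam nut is loosened: it no longer presses on the washer (contact force between nut and washer below 2 N), for 0.3 s.
2. with the nut loose, the screw is wound down until its foot presses on the gauge (over 25 N) (contact force between screw and gauge above 25 N and contact force between nut and washer below 2 N), for 0.2 s.
3. the jam nut is tight again (over 42 N on the washer) (contact force between nut and washer above 42 N), for 0.3 s.
At the end, for the whole second after the job is handed in: The screw's foot still bears on the gauge, with 12 to 120 N (about 65 N remain after a push of 10 N at the crank's knob), and the jam nut presses on its washer with 42 to 150 N (about 90 N follow from 12 N at the lever's knob); nothing is being touched (contact force between screw and gauge between 12 and 120 N and contact force between nut and washer between 42 and 150 N).
It fails at once if the screw is forced onto the gauge (over 190 N, 20 N or more at the crank's knob) (contact force between screw and gauge above 190 N).
It fails at once if the jam nut is overtightened (over 200 N, 20 N or more at the lever's knob) (contact force between nut and washer above 200 N).
It fails at once if the jar, the reel or the hex key is shifted by more than 3 cm (distance of any of screw_jar, solder_reel, hex_key from where it was at the start of the episode above 0.03 m).
It also fails if it takes over 72 s, if anything falls off the work surface, if the arm or the gripper's body presses on something with over 40 N, if the wrist force passes 120 N, or if a joint passes its speed limit or range.

## Working session

There is one attempt and no reset: what is moved stays moved. The work goes in short steps, Python scripts to look and compute and a shell command to move; the robot and the scene stay as the last step left them, time stands still between calls to the robot, and variables do not carry over. Pictures are saved under pics/ and viewed, at most 10 in all, crops included, and the job is handed in when it is done.

```bash
mkdir -p pics; python3 - <<'E'
from plant import telemetry, imaging
import cv2,numpy as np
for n in ("scene","side"):
    cv2.imwrite(f"pics/{n}0.png",imaging.get_image(n))
    c=imaging.camera_info(n); print(n,{k:np.round(v,3).tolist() for k,v in c.items()})
print({k:np.round(v,3).tolist() for k,v in telemetry.observe().items()})
c=imaging.camera_info("wrist");print({k:np.round(v,4).tolist() for k,v in c.items()})
E
```

```text
scene {'fx': 450.37, 'fy': 450.37, 'cx': 260.304, 'cy': 196.493, 'dist_coeffs': [-0.063, 0.0, 0.0, 0.0, 0.0], 'T': [[-0.876, 0.187, -0.444, -0.189], [-0.482, -0.38, 0.79, 1.288], [-0.021, 0.906, 0.423, 0.756], [0.0, 0.0, 0.0, 1.0]]}
side {'fx': 349.605, 'fy': 349.605, 'cx': 253.128, 'cy': 198.632, 'dist_coeffs': [-0.072, 0.0, 0.0, 0.0, 0.0], 'T': [[0.994, 0.052, -0.093, 0.449], [-0.106, 0.44, -0.892, -0.801], [-0.005, 0.897, 0.443, 0.535], [0.0, 0.0, 0.0, 1.0]]}
{'t': 0.1, 'joints': [1.064, 0.313, 1.498, 0.0, 1.331, -0.223], 'qd': [0.0, -0.001, -0.004, -0.001, -0.001, -0.001], 'joint_torque': [0.002, -41.29, -26.014, -0.0, 0.003, -0.0], 'tcp_pos': [0.147, 0.504, 0.231], 'ee_rot': [-0.444, -3.11, 0.002], 'wrist_force': [0.904, 0.404, -0.692], 'torque': [0.038, -0.036, -0.01], 'finger_force': 0.0, 'gripper_width': 0.085}
{'fx': 335.4188, 'fy': 335.4188, 'cx': 246.8245, 'cy': 194.939, 'dist_coeffs': [-0.0286, 0.0, 0.0, 0.0, 0.0], 'mount': [[-0.0002, 0.9448, 0.3276, 0.0857], [1.0, 0.0002, 0.0, 0.0], [-0.0, 0.3276, -0.9448, -0.1415], [0.0, 0.0, 0.0, 1.0]]}
```

View pics/scene0.png

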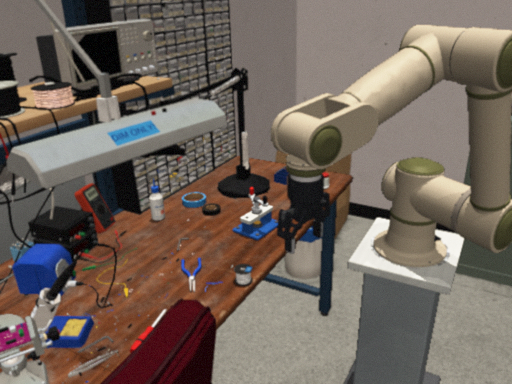

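View pics/side0.png

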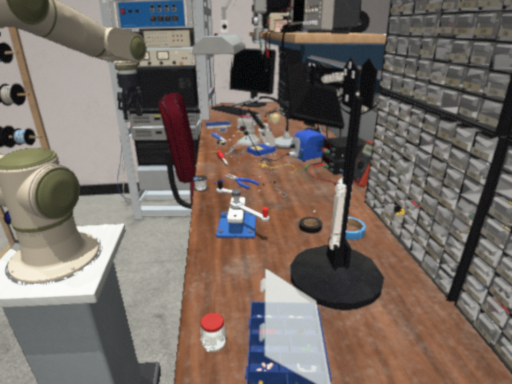

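The scene view shows the blue fixture near (258,225) with the red knob near (252,192). The side view has the fixture at about (238,220), the red knob at (266,213) and the black knob at about (220,187). I'll crop both to see more.

```bash
cat > h.py <<'E'
import cv2,numpy as np
from plant import telemetry, imaging
from scipy.spatial.transform import Rotation as R
def cam(n,st=None):
    c=imaging.camera_info(n)
    if n=="wrist":
        st=st or telemetry.observe(); T=np.eye(4);T[:3,:3]=R.from_rotvec(st["ee_rot"]).as_matrix();T[:3,3]=st["tcp_pos"];T=T@np.array(c["mount"])
    else: T=np.array(c["T"])
    return c,T
def ray(n,uv,st=None):
    c,T=cam(n,st);K=np.array([[c["fx"],0,c["cx"]],[0,c["fy"],c["cy"]],[0,0,1]])
    p=cv2.undistortPoints(np.array([[uv]],float),K,np.array(c["dist_coeffs"]))[0,0]
    d=T[:3,:3]@np.array([p[0],-p[1],-1]);return T[:3,3],d/np.linalg.norm(d)
def onz(n,uv,z,st=None):
    o,d=ray(n,uv,st);return o+d*(z-o[2])/d[2]
def proj(n,P,st=None):
    c,T=cam(n,st);q=T[:3,:3].T@(np.array(P)-T[:3,3]);q=np.array([q[0],-q[1],-q[2]])
    K=np.array([[c["fx"],0,c["cx"]],[0,c["fy"],c["cy"]],[0,0,1]])
    return cv2.projectPoints(q.reshape(1,1,3),np.zeros(3),np.zeros(3),K,np.array(c["dist_coeffs"]))[0].ravel()
E
python3 - <<'E'
from h import *
a=cv2.imread("pics/scene0.png")[165:255,215:315];b=cv2.imread("pics/side0.png")[165:255,190:290]
cv2.imwrite("pics/crop0.png",np.hstack([cv2.resize(i,(400,360),interpolation=cv2.INTER_CUBIC) for i in(a,b)]))
print(onz("side",(266,213),.09),onz("scene",(252,191),.09),onz("side",(220,187),.1275),onz("side",(212,322),.058))
E
```

```text
[0.56724318 0.00649742 0.09      ] [0.56109924 0.01579216 0.09      ] [0.44936251 0.105608   0.1275    ] [ 0.42154534 -0.3322893   0.058     ]
```

View pics/crop0.png

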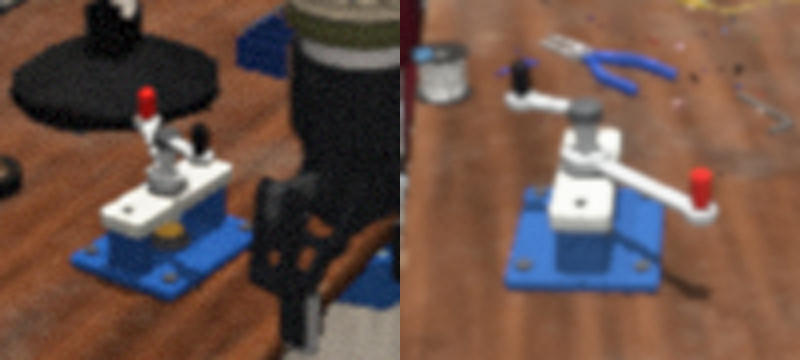

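The crop shows the red knob at side (265,212) and scene (252,191). The black knob is at side (220,184.5) and scene (265,199.5), and the hub top is near side (236,192).

```bash
python3 - <<'E'
from h import *
def tri(a,b):
    o1,d1=ray("side",a);o2,d2=ray("scene",b)
    s=np.linalg.lstsq(np.c_[d1,-d2],o2-o1,rcond=None)[0];p,q=o1+s[0]*d1,o2+s[1]*d2;return (p+q)/2,np.linalg.norm(p-q)
print(tri((265,212),(251.75,190.75)),tri((219.8,184.5),(265.2,199.5)))
print(onz("side",(265,212),.09),onz("side",(219.8,184.5),.1275),onz("side",(236,192),.113),onz("scene",(256.5,199),.113), onz("side",(235,206),.07))
print(onz("side",(282,193),0),onz("side",(200,183),.02),onz("side",(310,225),.02))
E
```

```text
(array([0.56478054, 0.01247622, 0.08940584]), np.float64(0.0015515829156415666)) (array([0.4486596 , 0.12461097, 0.12652509]), np.float64(0.001187702427534755))
[0.56536644 0.0123233  0.09      ] [0.44916648 0.12316716 0.1275    ] [0.49385191 0.09786148 0.113     ] [0.48944556 0.10946965 0.113     ] [0.48960394 0.09486362 0.07      ]
[0.66864981 0.31052636 0.        ] [0.37702476 0.38911468 0.02      ] [0.70203285 0.04682416 0.02      ]
```

```bash
python3 -m creep '[[[-0.75,-0.49,0,0,0,0,1],[-0.75,-0.49,0,0,0,0,1],[-0.75,-0.49,0,0,0,0,1],[-0.75,-0.49,0,0,0,0,1],[-0.75,-0.49,0,0,0,0,1],[-0.75,-0.49,0,0,0,0,1],[-0.75,-0.49,0,0,0,0,1],[-0.75,-0.49,0,0,0,0,1],[-0.75,-0.49,0,0,0,0,1],[-0.75,-0.49,0,0,0,0,1],[-0.75,-0.49,0,0,0,0,1],[-0.75,-0.49,0,0,0,0,1]]]' 30 && python3 -m creep '[[[0,0,0,0,0,1,0.7],[0,0,0,0,0,1,0.7],[0,0,0,0,0,1,0.7],[0,0,0,0,0,1,0.7],[0,0,0,0,0,1,0.7],[0,0,0,0,0,0.9,0.7],[0,0,0,0,0,0,0.7],[0,0,0,0,0,0,0.7]]]'
python3 - <<'E'
from h import *
import json
st=telemetry.observe();im=imaging.get_image("wrist");cv2.imwrite("pics/w1.png",im)
json.dump({k:np.array(st[k]).tolist() for k in("tcp_pos","ee_rot")},open("w1.json","w"))
print(st["tcp_pos"],st["joints"],R.from_rotvec(st["ee_rot"]).as_matrix().round(3))
E
```

```text
t: 1.6
tcp_pos: [0.5675, 0.0126, 0.231]
ee_rot: [-0.445, -3.109, -0.0]
wrist_force: [0.7, 0.3, 0.1]
gripper_width: 0.0855
finger_force: 0.0
t: 2.6
tcp_pos: [0.5666, 0.0141, 0.2311]
ee_rot: [-1.366, -2.829, 0.0]
wrist_force: [-0.3, 0.2, -0.7]
gripper_width: 0.0599
finger_force: 0.0
[0.56656502 0.01411325 0.23112857] [-1.81760126e-01  4.05753141e-01  1.36750984e+00 -2.55278304e-05
  1.36870499e+00 -8.52746427e-01] [[-0.622  0.783 -0.   ]
 [ 0.783  0.622  0.   ]
 [ 0.    -0.    -1.   ]]
```

View pics/w1.png

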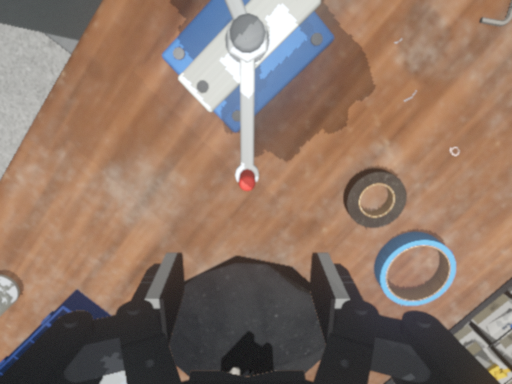

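The wrist view shows the red knob top at (247,181) and the screw hub at (247,34). The lever is nearly vertical in the image, so the yaw is right. Next I measure both.

```bash
python3 - <<'E'
from h import *
import json
st=json.load(open("w1.json"));im=cv2.imread("pics/w1.png").astype(int)
b,g,r=im[...,0],im[...,1],im[...,2]
m=((r>130)&(g<80)&(b<80)).astype(np.uint8);m[250:]=0;m[:120]=0
n,l,s,c=cv2.connectedComponentsWithStats(m);i=1+s[1:,4].argmax();print(s[i],c[i])
k=onz("wrist",c[i],.095,st);h=onz("wrist",(248,33),.113,st)
Rm=R.from_rotvec(st["ee_rot"]).as_matrix()
print(k,h,onz("wrist",(248,33),.1,st),np.linalg.norm((k-h)[:2]),Rm.T@(k-st["tcp_pos"]),Rm.T@(h-st["tcp_pos"]))
E
```

```text
[241 171  13  16  96] [247.42708333 175.46875   ]
[0.56212974 0.01946938 0.095     ] [0.49430582 0.10545406 0.113     ] [0.49336712 0.10669026 0.1       ] 0.10951460650438 [ 6.91640654e-03 -1.07316162e-04  1.36130445e-01] [0.11643527 0.0002299  0.11815951]
```

```bash
python3 -m creep '[[[0.03,-0.015,0.6,0,0,0,0.6],[0,0,0.6,0,0,0,0.5],[0,0,0.6,0,0,0,0.5],[0,0,0.5,0,0,0,0.5],[0,0,0.21,0,0,0,0.5],[0,0,0,0,0,0,0.5],[0,0,0,0,0,0,0],[0,0,0,0,0,0,0],[0,0,0,0,0,0,0],[0,0,0,0,0,0,0],[0,0,0,0,0,0,0]]]' 30
python3 - <<'E'
from h import *
st=telemetry.observe();cv2.imwrite("pics/w2.png",imaging.get_image("wrist"))
E
```

```text
t: 4.03
tcp_pos: [0.5655, 0.0148, 0.0816]
ee_rot: [1.368, 2.826, 0.001]
wrist_force: [0.2, 0.7, 6.8]
gripper_width: 0.0135
finger_force: 29.7
```

View pics/w2.png

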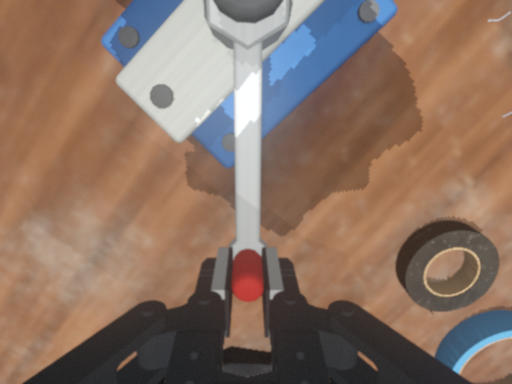

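The knob is gripped and the lever is aligned. I'll lift slightly, then loosen anticlockwise (+y, wz negative).

```bash
python3 -m creep '[[[0,0,-0.03,0,0,0,0],[0.003,0.1,0,0,0,-0.5,0],[0.003,0.1,0,0,0,-0.5,0]]]'; python3 -m creep '[[[0.003,0.1,0,0,0,-0.5,0],[0.003,0.1,0,0,0,-0.5,0],[0.003,0.1,0,0,0,-0.5,0],[0.003,0.1,0,0,0,-0.5,0]]]';python3 -m creep '[[[0.003,0.1,0,0,0,-0.5,0],[0.003,0.1,0,0,0,-0.5,0],[0.003,0.1,0,0,0,-0.5,0],[0.003,0.1,0,0,0,-0.5,0],[0.003,0.1,0,0,0,-0.5,0],[0.003,0.1,0,0,0,-0.5,0],[0,0,0,0,0,0,0],[0,0,0,0,0,0,0]]]'
```

```text
t: 4.45
tcp_pos: [0.5738, 0.0223, 0.0822]
ee_rot: [-1.217, -2.896, 0.002]
wrist_force: [1.0, -4.4, -2.2]
gripper_width: 0.0139
finger_force: 29.6
t: 4.95
tcp_pos: [0.5894, 0.0409, 0.0824]
ee_rot: [0.907, 3.007, -0.001]
wrist_force: [2.1, -3.0, 0.7]
gripper_width: 0.0137
finger_force: 29.6
t: 5.95
tcp_pos: [0.6048, 0.0739, 0.083]
ee_rot: [0.429, 3.11, 0.0]
wrist_force: [4.8, -1.1, 1.5]
gripper_width: 0.0141
finger_force: 29.8
```

```bash
python3 -m creep '[[[0,0,0,0,0,0,0.5],[0,0,0,0,0,0,0.5],[0,0,-0.3,0,0,0,0.6],[0,0,-0.6,0,0,0,0.6],[0,0,-0.8,0,0,0,0.6],[0,0,-0.8,0,0,0,0.6],[0.7,0.05,0,0,0,0,0.6],[0.7,0.05,0,0,0,0,0.6],[0.7,0.05,0,0,0,0,0.6],[0.64,0,0,0,0,0.9,0.6],[0,0,0,0,0,0.8,0.6],[0,0,0,0,0,0,0.6]]]'
python3 - <<'E'
from h import *
import json
st=telemetry.observe();im=imaging.get_image("wrist");cv2.imwrite("pics/w3.png",im)
json.dump({k:np.array(st[k]).tolist() for k in("tcp_pos","ee_rot")},open("w3.json","w"))
print(st["joints"],proj("wrist",(.494,.105,.066),st),proj("wrist",(.449,.127,.1405),st))
E
```

```text
t: 7.45
tcp_pos: [0.4479, 0.1272, 0.2337]
ee_rot: [0.701, 3.061, 0.001]
wrist_force: [0.2, 0.1, 0.3]
gripper_width: 0.051
finger_force: 0.0
[ 2.43531548e-02  1.78702244e-01  1.66373107e+00 -2.57154124e-05
  1.29750461e+00 -1.09607123e+00] [246.91333238 222.52655171] [247.29072517 201.54863042]
```

View pics/w3.png

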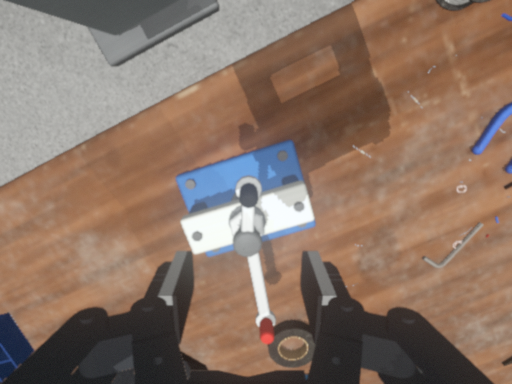

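The crank knob's black top is at (248,199), under the TCP to within 2 mm, and the reel and hex key are well clear. I'll descend and grip.

```bash
python3 -m creep '[[[0.02,0.01,0.6,0,0,0,0.5],[0,0,0.6,0,0,0,0.5],[0,0,0.5,0,0,0,0.5],[0,0,0.2,0,0,0,0.5],[0,0,0,0,0,0,0.5],[0,0,0,0,0,0,0],[0,0,0,0,0,0,0],[0,0,0,0,0,0,0],[0,0,0,0,0,0,0],[0,0,0,0,0,0,0]]]' 30
python3 - <<'E'
from h import *
st=telemetry.observe();print(st["joint_torque"].round(2),st["wrist_force"]);cv2.imwrite("pics/w4.png",imaging.get_image("wrist")[150:,100:400])
E
```

```text
t: 8.75
tcp_pos: [0.4478, 0.1283, 0.1194]
ee_rot: [0.702, 3.06, 0.001]
wrist_force: [0.2, 0.9, 6.9]
gripper_width: 0.0134
finger_force: 29.7
[ -0.45 -33.98 -19.93  -0.15  -0.11   0.  ] [0.24770712 0.89113936 6.86748623]
```

View pics/w4.png

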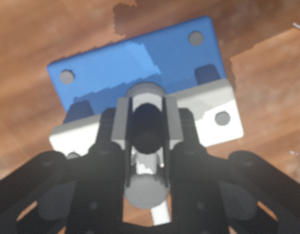

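```bash
cat > feel.py <<'E'
from h import *
import sys
st=telemetry.observe();r=np.array(st["tcp_pos"])[:2]-[.494,.105];a=np.arctan2(r[1],r[0]);u=r/np.linalg.norm(r);t=np.array([u[1],-u[0]]);F=np.array(st["wrist_force"])
x=R.from_rotvec(st["ee_rot"]).as_matrix()[:,0]
print("FEEL ang",a.round(3),"r",np.linalg.norm(r).round(4),"cwresist",-(F[:2]@t).round(2),"radial",(F[:2]@u).round(2),"fz",F[2].round(1),"phi",np.degrees(np.arctan2(x[1],x[0])).round(1),"j6",st["joints"][5].round(2))
E
python3 -m creep '[[[0,0,-0.03,0,0,0,0],[-0.0046,0.087,0,0,0,1,0],[-0.0046,0.087,0,0,0,1,0],[-0.0046,0.087,0,0,0,1,0]]]'; python3 feel.py
python3 -m creep '[[[-0.0046,0.087,0,0,0,1,0],[-0.0046,0.087,0,0,0,1,0],[-0.0046,0.087,0,0,0,1,0],[0,0,0,0,0,0,0]]]'|grep -v pos; python3 feel.py
```

```text
t: 9.3
tcp_pos: [0.4558, 0.1402, 0.1198]
ee_rot: [-1.178, -2.912, 0.004]
wrist_force: [0.8, -5.6, -4.3]
gripper_width: 0.0135
finger_force: 30.4
FEEL ang 2.397 r 0.0519 cwresist 3.59 radial -4.42 fz -4.3 phi 136.0 j6 -0.75
t: 9.8
ee_rot: [-1.613, -2.695, 0.002]
wrist_force: [1.1, -3.2, -4.6]
gripper_width: 0.0137
finger_force: 30.4
FEEL ang 2.087 r 0.0519 cwresist 0.6 radial -3.33 fz -4.6 phi 118.2 j6 -0.42
```

```bash
for i in 1; do python3 -m creep '[[[-0.0046,0.087,0,0,0,1,0],[-0.0046,0.087,0,0,0,1,0],[-0.0046,0.087,0,0,0,1,0]]]' >/dev/null; python3 feel.py; python3 -m creep '[[[-0.0046,0.087,0,0,0,1,0],[-0.0046,0.087,0,0,0,1,0]]]' >/dev/null; python3 feel.py; python3 -m creep '[[[-0.0046,0.087,0,0,0,1,0],[-0.0046,0.087,0,0,0,1,0]]]'>/dev/null ; python3 feel.py; done
```

```text
FEEL ang 1.8 r 0.052 cwresist 4.5 radial 0.35 fz -1.1 phi 100.1 j6 -0.1
FEEL ang 1.599 r 0.052 cwresist 4.61 radial 3.37 fz -0.7 phi 88.1 j6 0.11
FEEL ang 1.396 r 0.052 cwresist 4.29 radial 7.55 fz -1.4 phi 76.1 j6 0.32
```

```bash
python3 -m creep '[[[0.01,0.087,0,0,0,1,0],[0.005,0.087,0,0,0,1,0]]]' >/dev/null; python3 feel.py; python3 -m creep '[[[0,0.087,0,0,0,1,0],[0,0.087,0,0,0,1,0]]]' >/dev/null; python3 feel.py; python3 -m creep '[[[-0.0046,0.087,0,0,0,1,0],[-0.0046,0.087,0,0,0,1,0]]]'>/dev/null ; python3 feel.py
```

```text
FEEL ang 1.193 r 0.0522 cwresist 4.1 radial 1.73 fz -2.5 phi 64.1 j6 0.52
FEEL ang 0.99 r 0.0523 cwresist 4.13 radial 4.11 fz -1.7 phi 52.1 j6 0.72
FEEL ang 0.786 r 0.0522 cwresist 3.77 radial 7.73 fz -3.8 phi 40.1 j6 0.92
```

```bash
python3 -m creep '[[[0.01,0.087,0,0,0,1,0],[0.005,0.087,0,0,0,1,0]]]' >/dev/null; python3 feel.py; python3 -m creep '[[[0,0.087,0,0,0,1,0],[0,0.087,0,0,0,1,0]]]' >/dev/null; python3 feel.py; python3 -m creep '[[[0,0.087,0,0,0,1,0],[0,0,0,0,0,0,0]]]'>/dev/null ; python3 feel.py
```

```text
FEEL ang 0.582 r 0.0524 cwresist 4.98 radial 3.89 fz -4.2 phi 28.1 j6 1.11
FEEL ang 0.378 r 0.0524 cwresist 3.62 radial 7.14 fz -5.5 phi 16.1 j6 1.3
FEEL ang 0.263 r 0.0524 cwresist 1.24 radial 6.61 fz -6.2 phi 10.2 j6 1.4
```

```bash
python3 -m creep '[[[0.01,0.087,0.01,0,0,1,0],[0.005,0.087,0.01,0,0,1,0]]]' >/dev/null; python3 feel.py; python3 -m creep '[[[0,0.087,0,0,0,1,0],[0,0,0,0,0,0,0]]]' >/dev/null; python3 feel.py; python3 -m creep '[[[0,0.087,0,0,0,1,0],[0,0,0,0,0,0,0]]]'>/dev/null ; python3 feel.py
```

```text
FEEL ang 0.079 r 0.0528 cwresist 6.64 radial 1.75 fz 4.1 phi -1.9 j6 1.59
FEEL ang -0.03 r 0.0527 cwresist 3.69 radial 2.85 fz 2.0 phi -7.8 j6 1.68
FEEL ang -0.126 r 0.0527 cwresist 4.83 radial 4.13 fz 0.8 phi -13.8 j6 1.78
```

```bash
for i in 1; do python3 -m creep '[[[0,0.087,0,0,0,1,0],[0,0,0,0,0,0,0]]]' >/dev/null; python3 feel.py; python3 -m creep '[[[0,0.087,0,0,0,1,0],[0,0,0,0,0,0,0]]]' >/dev/null; python3 feel.py; python3 -m creep '[[[0,0.087,0,0,0,1,0],[0,0,0,0,0,0,0]]]'>/dev/null ; python3 feel.py; done
```

```text
FEEL ang -0.223 r 0.0527 cwresist 6.13 radial 5.5 fz 0.4 phi -19.8 j6 1.87
FEEL ang -0.321 r 0.0526 cwresist 6.87 radial 6.3 fz -0.5 phi -25.8 j6 1.97
FEEL ang -0.42 r 0.0526 cwresist 6.99 radial 7.46 fz -1.4 phi -31.8 j6 2.06
```

```bash
for i in 1; do python3 -m creep '[[[0.01,0.087,0,0,0,1,0],[0,0,0,0,0,0,0]]]' >/dev/null; python3 feel.py; python3 -m creep '[[[0,0.087,0,0,0,1,0],[0,0,0,0,0,0,0]]]' >/dev/null; python3 feel.py;  done
```

```text
FEEL ang -0.521 r 0.0526 cwresist 7.79 radial 5.31 fz 0.5 phi -37.8 j6 2.16
FEEL ang -0.619 r 0.0526 cwresist 9.14 radial 7.64 fz -0.8 phi -43.8 j6 2.26
```

```bash
for i in 1; do python3 -m creep '[[[0.005,0.087,0,0,0,1,0],[0,0,0,0,0,0,0],[0,0,0,0,0,0,0]]]' >/dev/null; python3 feel.py; python3 -m creep '[[[0,0,0,0,0,0,0],[0,0,0,0,0,0,0]]]' ; python3 feel.py;  done
```

```text
FEEL ang -0.714 r 0.0526 cwresist 10.5 radial 7.73 fz -1.6 phi -49.7 j6 2.35
t: 14.8
tcp_pos: [0.5337, 0.0706, 0.1204]
ee_rot: [-2.846, 1.319, -0.011]
wrist_force: [11.9, 4.9, -1.2]
gripper_width: 0.0135
finger_force: 30.8
FEEL ang -0.713 r 0.0525 cwresist 11.48 radial 5.86 fz -1.2 phi -49.7 j6 2.35
```

Contact was felt at an angle of about 0, and the push is now 10–11 N, firm. I'll let go, lift, and go over to the red knob.

```bash
python3 -m creep '[[[0,0,0,0,0,0,0.25],[0,0,0,0,0,0,0.25],[0,0,-0.3,0,0,0,0.4],[0,0,-0.75,0,0,0,0.4],[0,0,-0.75,0,0,0,0.4],[0.36,-0.47,0,0,0,0,0.4],[0.36,-0.47,0,0,0,0,0.4],[0,0,0,0,0,-1,0.4],[0,0,0,0,0,-1,0.4],[0,0,0,0,0,-1,0.4],[0,0,0,0,0,-1,0.4],[0,0,0,0,0,-1,0.4]]]' >/dev/null
python3 -m creep '[[[0,0,0,0,0,-1,0.4],[0,0,0,0,0,-1,0.4],[0,0,0,0,0,-1,0.4],[0,0,0,0,0,-1,0.4],[0,0,0,0,0,-1,0.4],[0,0,0,0,0,-1,0.4],[0,0,0,0,0,-1,0.4],[0,0,0,0,0,-1,0.4],[0,0,0,0,0,-1,0.4],[0,0,0,0,0,-1,0.4],[0,0,0,0,0,-1,0.4],[0,0,0,0,0,-1,0.4]]]' >/dev/null
python3 -m creep '[[[0,0,0,0,0,-1,0.4],[0,0,0,0,0,-1,0.4],[0,0,0,0,0,-1,0.4],[0,0,0,0,0,-1,0.4],[0,0,0,0,0,-1,0.4],[0,0,0,0,0,-1,0.4],[0,0,0,0,0,-1,0.4],[0,0,0,0,0,-1,0.4],[0,0,0,0,0,-1,0.4],[0,0,0,0,0,-1,0.4],[0,0,0,0,0,-1,0.4],[0,0,0,0,0,-1,0.4]]]' >/dev/null
python3 -m creep '[[[0,0,0,0,0,-1,0.4],[0,0,0,0,0,-1,0.4],[0,0,0,0,0,-1,0.4],[0,0,0,0,0,-1,0.4],[0,0,0,0,0,-1,0.4],[0,0,0,0,0,-1,0.4],[0,0,0,0,0,-0.6,0.4],[0,0,0,0,0,0,0.4]]]'; python3 feel.py
python3 - <<'E'
from h import *
cv2.imwrite("pics/w5.png",imaging.get_image("wrist"))
E
```

```text
t: 20.3
tcp_pos: [0.6019, 0.0736, 0.2272]
ee_rot: [0.442, 3.11, 0.001]
wrist_force: [-0.5, 0.3, 0.2]
gripper_width: 0.0342
finger_force: 0.0
FEEL ang -0.284 r 0.1123 cwresist 0.14 radial -0.53 fz 0.2 phi 163.8 j6 -1.36
```

View pics/w5.png

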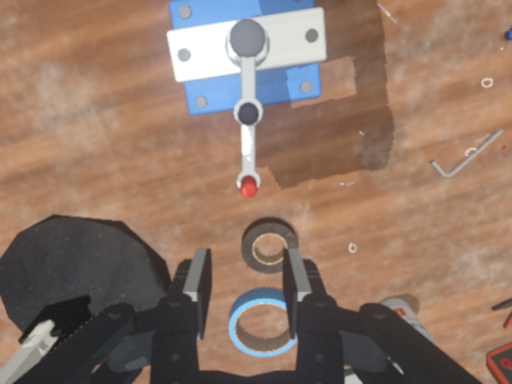

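The lever knob is at (248,187), about 3 mm outward of the TCP. The crank now lies over the lever with its knob at (248,113), the modest ease-back that was expected. I'll grip the lever knob.

```bash
python3 -m creep '[[[-0.045,0,0.6,0,0,0,0.4],[0,0,0.6,0,0,0,0.4],[0,0,0.6,0,0,0,0.4],[0,0,0.4,0,0,0,0.4],[0,0,0.2,0,0,0,0.4],[0,0,0,0,0,0,0.4],[0,0,0,0,0,0,0],[0,0,0,0,0,0,0],[0,0,0,0,0,0,0],[0,0,0,0,0,0,0]]]' 30;python3 feel.py
```

```text
t: 21.6
tcp_pos: [0.6052, 0.0726, 0.0837]
ee_rot: [0.444, 3.108, 0.0]
wrist_force: [3.1, 1.0, 1.4]
gripper_width: 0.0134
finger_force: 29.4
FEEL ang -0.283 r 0.1158 cwresist 1.85 radial 2.67 fz 1.4 phi 163.7 j6 -1.36
```

```bash
python3 -m creep '[[[0.003,-0.1,0,0,0,0.5,0],[0.003,-0.1,0,0,0,0.5,0],[0.003,-0.1,0,0,0,0.5,0],[0.003,-0.1,0,0,0,0.5,0],[0.003,-0.1,0,0,0,0.5,0],[0,0,0,0,0,0,0]]]' >/dev/null; python3 feel.py; python3 -m creep '[[[0.003,-0.1,0,0,0,0.5,0],[0.003,-0.1,0,0,0,0.5,0],[0.003,-0.1,0,0,0,0.5,0],[0,0,0,0,0,0,0]]]'>/dev/null;python3 feel.py; python3 -m creep '[[[0.003,-0.1,0,0,0,0.5,0],[0.003,-0.1,0,0,0,0.5,0],[0.003,-0.1,0,0,0,0.5,0],[0,0,0,0,0,0,0]]]'>/dev/null;python3 feel.py
```

```text
FEEL ang -0.548 r 0.1156 cwresist -0.42 radial 4.39 fz 1.1 phi 148.7 j6 -1.15
FEEL ang -0.702 r 0.1155 cwresist -0.04 radial 5.07 fz 0.6 phi 139.8 j6 -1.02
FEEL ang -0.858 r 0.1154 cwresist 0.1 radial 5.21 fz 0.6 phi 130.8 j6 -0.89
```

```bash
for i in 1; do python3 -m creep '[[[0.003,-0.1,0,0,0,0.5,0],[0.003,-0.1,0,0,0,0.5,0]]]' >/dev/null; python3 feel.py; python3 -m creep '[[[0.003,-0.1,0,0,0,0.5,0],[0.003,-0.1,0,0,0,0.5,0]]]'>/dev/null;python3 feel.py; python3 -m creep '[[[0.003,-0.1,0,0,0,0.5,0],[0.003,-0.1,0,0,0,0.5,0]]]'>/dev/null;python3 feel.py; python3 -m creep '[[[0,0,0,0,0,0,0]]]'>/dev/null;python3 feel.py; done
```

```text
FEEL ang -0.957 r 0.1154 cwresist 4.93 radial 4.79 fz 0.6 phi 124.8 j6 -0.8
FEEL ang -1.06 r 0.1154 cwresist 5.67 radial 5.9 fz -0.9 phi 118.8 j6 -0.71
FEEL ang -1.163 r 0.1153 cwresist 6.81 radial 5.57 fz -1.4 phi 112.8 j6 -0.62
FEEL ang -1.167 r 0.1153 cwresist 2.99 radial 4.97 fz -0.3 phi 112.8 j6 -0.62
```

```bash
for i in 1; do python3 -m creep '[[[0.003,-0.1,0,0,0,0.5,0],[0.003,-0.1,0,0,0,0.5,0],[0.0015,-0.05,0,0,0,0.25,0],[0.0015,-0.05,0,0,0,0.25,0]]]' >/dev/null; python3 feel.py; python3 -m creep '[[[0,0,0,0,0,0,0]]]'>/dev/null;python3 feel.py;python3 -m creep '[[[0.003,-0.1,0,0,0,0.5,0],[0.003,-0.1,0,0,0,0.5,0],[0.0015,-0.05,0,0,0,0.25,0],[0.0015,-0.05,0,0,0,0.25,0]]]'>/dev/null;python3 feel.py; python3 -m creep '[[[0,0,0,0,0,0,0]]]'>/dev/null;python3 feel.py; done
```

```text
FEEL ang -1.317 r 0.1152 cwresist 8.6 radial 5.58 fz -2.4 phi 103.8 j6 -0.48
FEEL ang -1.319 r 0.1152 cwresist 6.56 radial 6.39 fz -2.2 phi 103.8 j6 -0.48
FEEL ang -1.471 r 0.1151 cwresist 11.0 radial 5.75 fz -4.5 phi 94.8 j6 -0.33
FEEL ang -1.473 r 0.1151 cwresist 7.65 radial 5.81 fz -3.5 phi 94.8 j6 -0.33
```

```bash
for i in 1; do python3 -m creep '[[[0.0015,-0.05,0,0,0,0.25,0],[0.0015,-0.05,0,0,0,0.25,0],[0.0015,-0.05,0,0,0,0.25,0],[0.0015,-0.05,0,0,0,0.25,0]]]' >/dev/null; python3 feel.py; python3 -m creep '[[[0,0,0,0,0,0,0],[0,0,0,0,0,0,0]]]'>/dev/null;python3 feel.py;python3 -m creep '[[[0.0007,-0.025,0,0,0,0.125,0],[0.0007,-0.025,0,0,0,0.125,0],[0.0007,-0.025,0,0,0,0.125,0],[0.0007,-0.025,0,0,0,0.125,0]]]'>/dev/null;python3 feel.py; python3 -m creep '[[[0,0,0,0,0,0,0],[0,0,0,0,0,0,0]]]'>/dev/null;python3 feel.py; done
```

```text
FEEL ang -1.573 r 0.115 cwresist 11.46 radial 7.98 fz -5.9 phi 88.8 j6 -0.24
FEEL ang -1.575 r 0.115 cwresist 9.65 radial 7.77 fz -3.4 phi 88.9 j6 -0.24
FEEL ang -1.624 r 0.1149 cwresist 11.82 radial 7.78 fz -5.5 phi 85.8 j6 -0.19
FEEL ang -1.625 r 0.115 cwresist 11.01 radial 8.71 fz -5.2 phi 85.9 j6 -0.19
```

```bash
python3 -m creep '[[[0,0,0,0,0,0,0.3],[0,0,0,0,0,0,0.4],[0,0,-0.1,0,0,0,0.4],[0,0,-0.6,0,0,0,0.4],[0,0,-0.8,0,0,0,0.4],[0,0,-0.8,0,0,0,0.4],[0,0,-0.2,0,0,0,0.4],[0,0,0,0,0,0,0.4]]]'; python3 feel.py
python3 - <<'E'
from h import *
cv2.imwrite("pics/w6.png",imaging.get_image("wrist"))
E
```

```text
t: 27.98
tcp_pos: [0.4855, -0.0085, 0.2332]
ee_rot: [2.302, 2.138, 0.0]
wrist_force: [-0.3, -1.2, -0.1]
gripper_width: 0.0341
finger_force: 0.0
FEEL ang -1.645 r 0.1139 cwresist -0.21 radial 1.27 fz -0.1 phi 85.8 j6 -0.19
```

View pics/w6.png

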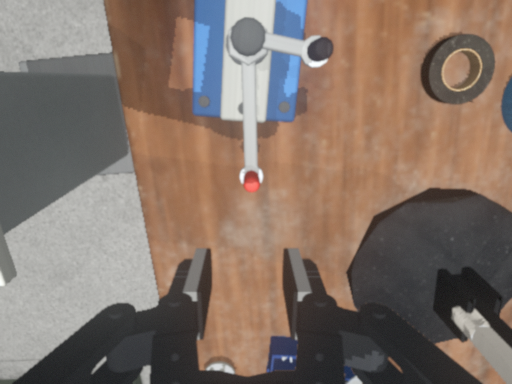

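The lever stayed put at (251,182). The crank at (320,48) is close to where it rested after letting go, and the gripper is clear. Handing in.

```bash
python3 -c "
from plant import job
print(job.hand_in())"
```

```text
the job is handed in; nothing more can be done
None
```

The job is handed in, with no verdict returned: nut loosened, screw wound down to about 11 N at the crank's knob and released (it eased back about 0.4 rad), then nut relocked at about 12 N at the lever's knob, at about 28 s, with the jar, reel and hex key untouched.

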